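# Gauge the guide bars and sort them by height

### The arm

A 7-joint arm with a two-finger parallel gripper is mounted at the origin on the work surface. World frame = base frame: x ahead of the robot, y to its left, z up, the work surface at z = 0. Lengths are in mm, angles in rad, forces in N, time in s.
With the tool pointing down it reaches from about 400 to 850 mm from the base axis. Payload 6.9 kg.
Tool frame: the origin (TCP) lies on the front face of the gripper's body, between the roots of the fingers; the fingertips stand 73 mm ahead of it and the grasp point (between the pads) lies robot.grasp_offset ahead of it (robot.grasp_offset is the distance from the TCP to the grasp point, in mm); z points along the fingers, y is the line along which they close (so a half turn about z gives the same grasp; the last joint's range is limited). The gripper opens to 85 mm and grips with 20 to 120 N. Pads are 22 mm wide; open, the fingers measure 114 mm over their backs; the gripper's body (76 mm by 85 mm) begins 54 mm behind the grasp point. The pads swing forward as they close: fully open they stand 13 mm farther back than shut.
Start: joints at [-1.109, 0.507, -0.238, 1.5, 0.126, 1.149, -0.155], TCP at [218.318, 585.621, 303.875] pointing down, gripper open.
Joint ranges: [-3.08, 3.08], [-0.24, 2.05], [-1.43, 1.35], [0, 2.5], [-1.52, 4.66], [0.17, 1.96], [-2.89, 2.89]. Speed limits (rad/s): [2.39, 2.39, 3.14, 3.14, 3.14, 3.14, 3.14].

### API

Orientations are given as a unit quaternion [x, y, z, w].
In Python, from plant import robot, vision, status gives the robot as it stands (robot), with the cameras (vision) and the readings (status). Calls block until the motion is done:
- robot.move_to(position, orientation): joint-space move of the TCP to a pose.
- robot.move_straight(position, attitude=None, speed=150): straight line of the TCP; attitude=None keeps the orientation; speed is the mean speed in mm/s.
- robot.move_j(angles): joint-space move.
- robot.open_gripper() and robot.grab(effort=None): open the fingers fully, or close them until they stop; effort is the grip in N (None keeps the last).
- robot.hold(seconds).
- robot.solve_ik(position, orientation): joint angles nearest the present ones, or None.
- vision.capture(name): name is "scene" or "side" or "wrist"; returns (picture, depth): 420x560x3 uint8, red, green, blue; 420x560 float32, mm along the optical axis (not along the pixel's ray), 0 where there is no reading.
- vision.calibration(name): a dict with "mtx" (3x3 intrinsics, pixels), "xyz" and "orientation" of the camera in the world; the wrist camera has in their place "T_tool_cam" (4x4, takes a point from camera to tool coordinates, whose origin is the TCP and whose axes are the flange's). Camera axes: x right, y up, looking along -z (the intrinsics and any distortion apply to the point x, -y, -z); pixel columns grow to the right and rows downward; lengths in mm; the calibration is good to about 2 mm. The wrist camera is an equidistant fisheye: a pixel r from the principal point sees the ray r / f radians off the axis. A picture is of the moment at which its call begins: read the wrist's pose just before it. calibration takes no time and is no camera call.
A pose or a line that the arm cannot do raises robot.PlanningError and nothing moves.
- robot.finish_job(): hands the job in; it is judged then, once.
Readings, each from a call of its own:
- status.get_time(): time.
- status.get_joint_positions(): joint angles.
- status.get_qd(): joint speeds.
- status.get_joint_efforts(): joint torques, N m.
- status.get_position(): TCP position.
- status.get_tcp_rot(): TCP orientation.
- status.get_contact_force(): force on the tool from outside, world axes, zero at the start.
- status.get_wrist_torque(): the same for the moment, N m.
- status.get_width(): opening from 0.0 (shut) to 1.0 (fully open).
- status.get_gripper_force(): force on a finger pad.
Only numpy, scipy, OpenCV 4.12 (cv2) and the standard library are available. Lean on these libraries where they do the work, as an engineer would, in place of code of your own. Each camera call takes 0.05 s, during which the arm holds its last target. There are 200 camera calls.

### The job

White plastic guide bars, told apart by one, two or three round holes on top, lie tight in a row between two dark steel blocks. In order of holes, fewest first: slide a bar out of the row without shifting the steel blocks, lay it flat on the gauge's base under its foot, press the gauge's knob down gently until the foot rests on the bar and hold it there a moment to read the height. Then lay a bar higher than 26 mm flat on the wooden board and a lower one flat on the black rubber mat, beside and not on top of each other, and leave everything else on the table where it is.

Things in the scene. Friction and masses are not known exactly. Their poses are not given: they have to be found in the camera images.
- bar1: white plastic bar, 140 x 46 mm (its x, y), one round hole (black, 18 mm) in its top; height 18 to 34 mm, unknown, to be gauged. Origin: centre of underside, z up. 0.26 kg. One of the three may be absent. Bars lie in a row between the steel blocks, long sides touching; an absent one leaves a gap 46 mm wide, too narrow to grip in. Slide a bar lengthwise by an end face to free it
- bar2: white plastic bar, 140 x 46 mm (its x, y), two round holes (black, 18 mm) in its top; height 18 to 34 mm, unknown, to be gauged. Origin: centre of underside, z up. 0.26 kg. One of the three may be absent. Bars lie in a row between the steel blocks, long sides touching; an absent one leaves a gap 46 mm wide, too narrow to grip in. Slide a bar lengthwise by an end face to free it
- bar3: white plastic bar, 140 x 46 mm (its x, y), three round holes (black, 18 mm) in its top; height 18 to 34 mm, unknown, to be gauged. Origin: centre of underside, z up. 0.26 kg. One of the three may be absent. Bars lie in a row between the steel blocks, long sides touching; an absent one leaves a gap 46 mm wide, too narrow to grip in. Slide a bar lengthwise by an end face to free it
- block_r: dark steel block at the first end of the row, 140 x 50 x 40 mm high (x, y, z), 2.2 kg, loose; origin at the centre of its underside. Must not be shifted
- block_l: dark steel block at the other end of the row, 140 x 50 x 40 mm high (x, y, z), 2.2 kg, loose; origin at the centre of its underside. Must not be shifted
- gauge: fixed height gauge; origin on the table below the foot's axis. Aluminium base, top 8 mm above the table, from x -150 to +100 mm, y -80 to +80 mm. Column at x +60 to +90; from it an arm 117 to 139 mm up holds the foot's stem. Bars go in along x from the open side (x negative); gap under the raised foot 60 mm. Grip the bar near its outer end, so the gripper clears the knob
- foot (a joint): slide of the gauge's foot, in m: 0 raised, grows as it goes down, at most 0.055; height of the part under the foot = 0.060 - value. A spring lifts it (2.8 N at the top plus 40 N/m), so it rises again when let go; it reads only while pressed onto the part
- foot_face (a point): centre of the foot's flat underside (steel, 20 to 24 mm across)
- knob_top (a point): centre of the top of the round black knob (38 mm across) above the foot, 154 mm above the foot's underside, 222 mm above the table when raised. Press straight down on it: it sits on the foot's stem on a cushion spring (1000 N/m, 25 mm of travel), so a push of 8 to 12 N seats the foot gently
- board: light wooden board fixed to the table, 190 (x) x 200 (y) x 6 mm thick; origin at the centre of its underside. For bars higher than 26 mm; room for two side by side along x
- mat: black rubber mat fixed to the table, 190 (x) x 200 (y) x 4 mm thick; origin at the centre of its underside. For bars lower than 26 mm; room for two side by side along x
- tape: bystander: roll of paper tape standing flat, 100 mm across, 45 mm high; origin at its underside; leave it where it is
- bottle: bystander: clear plastic bottle, 64 mm across, 200 mm high; origin at its underside; leave it where it is
- spanner: bystander: steel spanner 170 mm long, lying down; origin at its underside (middle); leave it where it is
- driver: bystander: screwdriver 190 mm long, lying down; origin at its underside (middle); leave it where it is
- fitting: bystander: brass hose fitting standing up, 44 mm across, 70 mm high; origin at its underside; leave it where it is
- tin: bystander: small tin, 72 mm across, 90 mm high; origin at its underside; leave it where it is

How it is judged:
By the outcome, as a careful person would: the job done as asked, in the order asked, and still so for the second after the job is handed in, with the robot touching nothing.
Of bar1, bar2, bar3 only 2 to 3 are there at a start; the rules pass over those that are not, and their reading is None.
At some moment in a run one of bar1, bar2, bar3 may be knocked a few centimetres aside while the robot is not near it.
Once in a run the grip may slacken for a moment while it holds something.
It also fails if it takes over 210 s, if anything falls off the work surface, if the arm or the gripper's body presses on something with over 40 N, if the wrist force passes 120 N, or if a joint passes its speed limit or range.

## Working session

There is one attempt and no reset: what is moved stays moved. The work goes in short steps, each a Python script; the robot and the scene stay as the last script left them, time stands still between calls to the robot, and variables do not carry over. Pictures are saved under pics/ and viewed, at most 14 in all, crops included, and the job is handed in when it is done.

```bash
ls; mkdir -p pics; python3 - <<'E'
from plant import robot, vision, status
import cv2,numpy as np
print(status.get_time(),robot.grasp_offset,status.get_tcp_rot(),status.get_position())
for n in("scene","side"):
    p,d=vision.capture(n); cv2.imwrite(f"pics/{n}0.png",p[:,:,::-1]); np.savez(f"pics/{n}0.npz",p=p,d=d)
    print(n,vision.calibration(n), (d==0).mean())
print(vision.calibration("wrist"))
E
```

```text
pics
plant.py
0.0 53.900000000000006 [ 1.77480348e-01  9.84123919e-01 -9.05645417e-04 -1.32274687e-04] [218.25748496 585.23448486 303.02037877]
scene {'mtx': array([[406.20266992,   0.        , 282.31021202],
       [  0.        , 406.20266992, 210.9399263 ],
       [  0.        ,   0.        ,   1.        ]]), 'xyz': array([1130.40613799, -466.76518022,  883.24807322]), 'orientation': array([0.3418971 , 0.16583148, 0.40098251, 0.83355823])} 0.0041156462585034016
side {'mtx': array([[461.90371024,   0.        , 269.93521433],
       [  0.        , 461.90371024, 217.62910705],
       [  0.        ,   0.        ,   1.        ]]), 'xyz': array([-304.86173553, -788.35794102,  918.57957069]), 'orientation': array([ 0.42794421, -0.19459431, -0.35147654,  0.80960549])} 0.00413265306122449
{'mtx': array([[325.1922621 ,   0.        , 281.22352112],
       [  0.        , 325.1922621 , 207.52925509],
       [  0.        ,   0.        ,   1.        ]]), 'T_tool_cam': array([[-3.37497714e-04,  9.50545436e-01,  3.10585351e-01,
         7.89650694e+01],
       [ 9.99999436e-01,  8.05063438e-06,  1.06201091e-03,
         7.82197417e-01],
       [ 1.00698921e-03,  3.10585535e-01, -9.50544902e-01,
        -7.07705394e+01],
       [ 0.00000000e+00,  0.00000000e+00,  0.00000000e+00,
         1.00000000e+00]])}
```

View pics/scene0.png

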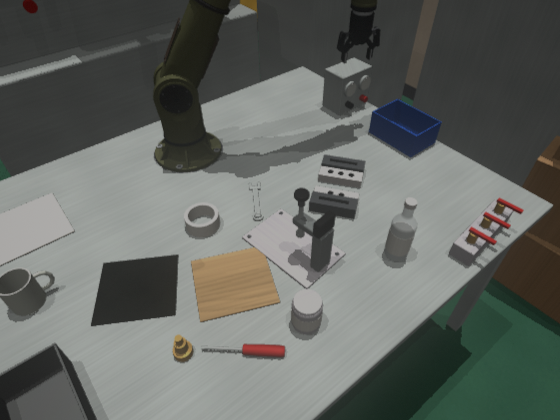

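View pics/side0.png

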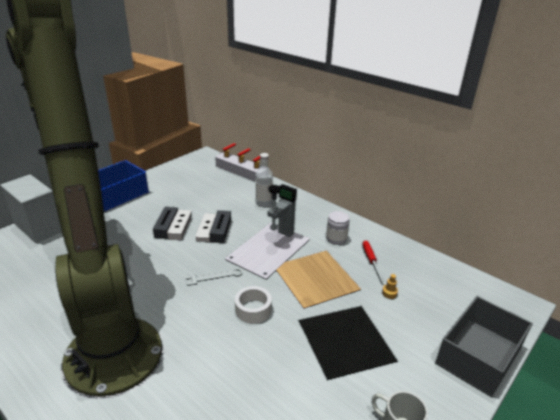

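The scene view (px) shows dark block (342,162), 3-hole bar (342,175), a gap, 2-hole bar (335,197), block (333,206); gauge knob at (302,195), board (235,282) and mat (138,288). The side view agrees; bar1 seems to be absent.

```bash
cat > h.py <<'E'
import numpy as np,cv2
from scipy.spatial.transform import Rotation as R
from plant import robot, vision, status
def cam(name,pos=None,q=None):
    c=vision.calibration(name)
    if name!="wrist": return c["mtx"],np.array(c["xyz"]),R.from_quat(c["orientation"]).as_matrix(),False
    T=c["T_tool_cam"]; M=R.from_quat(q).as_matrix()
    return c["mtx"],np.array(pos)+M@T[:3,3],M@T[:3,:3],True
def rays(C,uv):
    K,o,M,fe=C; uv=np.atleast_2d(np.array(uv,float))
    x=(uv[:,0]-K[0,2])/K[0,0]; y=(uv[:,1]-K[1,2])/K[1,1]
    if fe:
        r=np.hypot(x,y); s=np.where(r>1e-9,np.tan(r)/np.maximum(r,1e-9),1); x,y=x*s,y*s
    return o,np.c_[x,-y,-np.ones(len(x))]@M.T
def plane(C,uv,z):
    o,d=rays(C,uv); return o+d*((z-o[2])/d[:,2])[:,None]
def cloud(C,depth):
    h,w=depth.shape; v,u=np.mgrid[:h,:w]
    o,d=rays(C,np.c_[u.ravel(),v.ravel()]); P=o+d*depth.ravel()[:,None]
    return P.reshape(h,w,3)
def project(C,P):
    K,o,M,fe=C; c=(np.atleast_2d(P)-o)@M; x,y=c[:,0]/-c[:,2],-c[:,1]/-c[:,2]
    if fe:
        r=np.hypot(x,y); s=np.arctan(r)/np.maximum(r,1e-9); x,y=x*s,y*s
    return np.c_[x*K[0,0]+K[0,2],y*K[1,1]+K[1,2]]
def tri(C1,uv1,C2,uv2):
    o1,d1=rays(C1,uv1);o2,d2=rays(C2,uv2);d1=d1[0];d2=d2[0]
    s=np.linalg.lstsq(np.c_[d1,-d2],o2-o1,rcond=None)[0]
    a,b=o1+s[0]*d1,o2+s[1]*d2; return (a+b)/2,np.linalg.norm(a-b)
def down(yaw):  # tool z down; tool y axis (closing line) at angle yaw in world xy
    y=np.array([np.cos(yaw),np.sin(yaw),0]);z=np.array([0,0,-1.]);x=np.cross(y,z)
    return R.from_matrix(np.c_[x,y,z]).as_quat()
def snap(name,tag):
    p,q=status.get_position(),status.get_tcp_rot(); im,d=vision.capture(name)
    cv2.imwrite(f"pics/{tag}.png",im[:,:,::-1]); np.savez(f"pics/{tag}.npz",p=im,d=d,pos=p,q=q)
    return cam(name,p,q),im,d
E
python3 - <<'E'
from h import *
S=cam("scene");D=cam("side")
a=np.load("pics/scene0.npz");b=np.load("pics/side0.npz")
np.set_printoptions(precision=1,suppress=True)
P=cloud(S,a["d"]);Q=cloud(D,b["d"])
for n,u,v in[("blk",342,162),("b3",342,176),("b2",335,196),("blk2",333,207),("knob",302,192),("base",285,245),("board",235,282),("mat",138,288),("tape",202,212),("table",380,300),("bottle",400,240),("tin",307,297),("fit",180,340),("drv",245,350),("spn",255,200)]: print(n,P[v,u])
for n,u,v in[("b3",180,224),("b2",206,227),("board",318,278),("mat",347,340),("base",268,250),("table",200,330)]: print("side",n,Q[v,u])
# board corners / mat corners
for nm,C,im,z in(("scene",S,a["p"],None),("side",D,b["p"],None)):
    hsv=cv2.cvtColor(im,cv2.COLOR_RGB2HSV)
    for what,m,z in(("board",cv2.inRange(hsv,(8,60,70),(28,255,255)),6),("mat",cv2.inRange(hsv,(0,0,0),(180,255,28)),4)):
        m=cv2.morphologyEx(m,cv2.MORPH_OPEN,np.ones((5,5)))
        for c in sorted(cv2.findContours(m,0,1)[0],key=cv2.contourArea)[::-1][:4]:
            X=plane(C,c[:,0,:],z)[:,:2].astype(np.float32); r=cv2.minAreaRect(X)
            if 150<min(r[1]) and max(r[1])<260: print(nm,what,r)
E
python3 - <<'E'
from h import *
np.set_printoptions(precision=3,suppress=True)
robot.move_to([500,260,330],down(1.2)); C,im,d=snap("wrist","w_row"); print(status.get_joint_positions())
robot.move_to([520,20,400],down(1.2)); snap("wrist","w_gauge"); print(status.get_joint_positions(),status.get_time())
E
```

```text
[-0.404  0.389 -0.18   1.623  0.074  1.136  0.601]
[-0.     0.274 -0.121  1.601  0.033  1.269  1.076] 2.775
```

View pics/w_row.png

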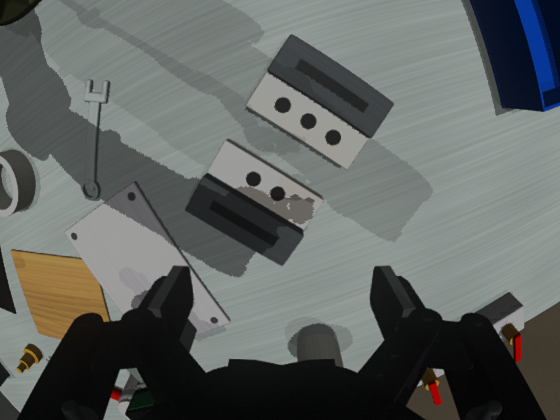

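View pics/w_gauge.png

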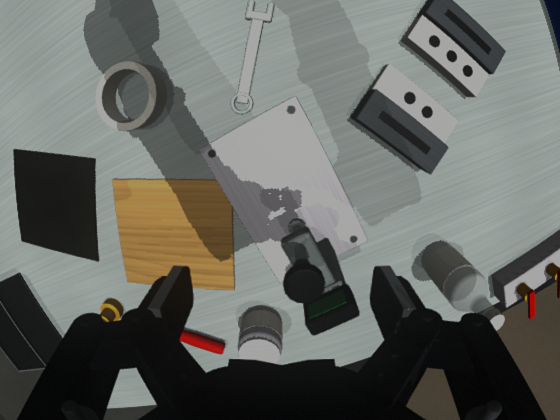

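w_row shows 3-hole bar holes at (283,105),(308,121),(333,137), 2-hole at (253,179),(277,194), gap between; w_gauge shows the base corners near (205,148),(297,97),(367,240), knob (303,278) and the column beyond it. Bar1 is absent.

```bash
python3 - <<'E'
from h import *
np.set_printoptions(precision=2,suppress=True)
def ld(t,n):
    f=np.load(f"pics/{t}.npz"); return (cam(n,f["pos"],f["q"]) if n=="wrist" else cam(n)),f["p"],f["d"]
W1,W2,S,D=ld("w_row","wrist"),ld("w_gauge","wrist"),ld("scene0","scene"),ld("side0","side")
def cen(im,u,v,r=9):
    g=255-cv2.cvtColor(im,cv2.COLOR_RGB2GRAY).astype(int)[v-r:v+r+1,u-r:u+r+1]
    m=(g>(g.max()+g.min())/2).astype(np.uint8); n,l,s,c=cv2.connectedComponentsWithStats(m)
    k=l[r,r]; return c[k]+[u-r,v-r] if k else np.array([u,v],float)
for n,A,B in(("b3",[(283,105),(308,121),(333,137)],[(434,41),(452,56),(467,70)]),("b2",[(253,179),(277,194)],[(410,98),(427,112)])):
    for a,b in zip(A,B):
        a,b=cen(W1[1],*a),cen(W2[1],*b,7); print(n,a,b,*tri(W1[0],a,W2[0],b))
P1=cloud(W1[0],W1[2]);P2=cloud(W2[0],W2[2]);
def poly(im,P,seed,tag):
    z=P[seed[1],seed[0],2]; m=((abs(P[...,2]-z)<5)).astype(np.uint8); m=cv2.morphologyEx(m,cv2.MORPH_OPEN,np.ones((3,3)))
    l=cv2.connectedComponents(m)[1]; X=P[(l==l[seed[1],seed[0]])]; r=cv2.minAreaRect(X[:,:2].astype(np.float32))
    print(tag,z,len(X),X[:,2].mean(),X[:,2].std(),r)
for s,t in(((265,97),"b3"),((240,165),"b2"),((285,55),"blkA"),((210,205),"blkB")): poly(W1[1],P1,s,t)
poly(W2[1],P2,(270,150),"base")
g=[(n,P2[v,u]) for n,u,v in(("base",270,150),("base2",320,200),("base3",240,220),("table",60,100),("knob",303,278),("board",170,230),("mat",55,200))]
print(*g,sep="\n")
# bolts on gauge base
for u,v in((212,153),(291,109),(354,239)): print("bolt",plane(W2[0],cen(W2[1],u,v,6),8))
# block corners W1 by rays on z=40
for n,q,z in(("A",[(293,35),(393,102),(376,138),(271,72)],40),("B",[(208,175),(303,232),(283,265),(186,209)],40),("gbase",[(206,149),(298,97),(368,240)],8)):
    print(n,plane(W1[0] if n!="gbase" else W2[0],q,z)[:,:2])
hsv=cv2.cvtColor(W2[1],cv2.COLOR_RGB2HSV)
for what,m,z in(("board",cv2.inRange(hsv,(8,60,50),(28,255,255)),6),("mat",cv2.inRange(hsv,(0,0,0),(180,255,35)),4)):
    m=cv2.morphologyEx(m,cv2.MORPH_OPEN,np.ones((5,5)))
    for c in cv2.findContours(m,0,1)[0]:
        X=plane(W2[0],c[:,0,:],z)[:,:2].astype(np.float32); r=cv2.minAreaRect(X)
        if 150<min(r[1]) and max(r[1])<300: print(what,r)
E
```

```text
b3 [282.27 104.86] [434.06  40.86] [426.08 291.66  31.05] 0.007030547718522687
b3 [307.85 120.72] [451.39  55.67] [453.21 312.15  31.13] 0.22129546869935726
b3 [332.68 137.06] [467.24  70.49] [480.65 332.5   30.35] 0.11617807128536568
b2 [253.06 178.73] [409.3   97.61] [495.03 227.64  22.25] 0.010136823852862116
b2 [277.28 193.51] [426.77 111.55] [522.29 248.03  22.9 ] 0.3325424317346863
b3 30.81681584170542 4881 30.792463891440793 0.8491633030099153 ((453.0406799316406, 312.4580078125), (140.43649291992188, 47.117759704589844), 36.77277374267578)
b2 23.103261172529358 4500 22.845808081455896 1.0347997338835826 ((508.49835205078125, 237.85267639160156), (140.630859375, 47.767059326171875), 36.85955810546875)
blkA 40.668188454907124 5461 40.69564408283641 0.8697251231639982 ((424.53131103515625, 350.81396484375), (140.70947265625, 50.86501693725586), 36.49269485473633)
blkB 40.35670925374177 4608 40.81881935900286 0.9576091629587735 ((537.030029296875, 199.37457275390625), (140.51185607910156, 51.159427642822266), 36.3992919921875)
base 8.431941526078788 26478 8.006119028080604 1.2367
[... 329 characters left out ...]
]))
('board', array([ 558.83, -183.73,    5.81]))
('mat', array([ 428.77, -376.43,    5.1 ]))
bolt [[471.96 -68.81   8.  ]]
bolt [[456.91  61.11   8.  ]]
bolt [[676.1   83.61   8.  ]]
A [[356.76 330.89]
 [463.95 411.5 ]
 [496.84 378.64]
 [387.51 293.45]]
B [[468.35 183.57]
 [573.81 261.33]
 [606.97 222.88]
 [496.   140.53]]
gbase [[464.34 -73.01]
 [444.13  77.04]
 [687.53 105.85]]
board ((569.7591552734375, -185.2235107421875), (200.05880737304688, 190.36045837402344), 67.27091217041016)
mat ((677.413818359375, -822.0306396484375), (196.98486328125, 154.8236541748047), 0.016295650973916054)
mat ((432.438232421875, -388.96112060546875), (196.86428833007812, 186.2705078125), 59.83719253540039)
```

```bash
python3 - <<'E'
from h import *
np.set_printoptions(precision=1,suppress=True)
f=np.load("pics/w_gauge.npz");W=cam("wrist",f["pos"],f["q"]);P2=cloud(W,f["d"])
for nm,P in(("w",P2),("s",cloud(cam("scene"),np.load("pics/scene0.npz")["d"])),("d",cloud(cam("side"),np.load("pics/side0.npz")["d"]))):
    X=P.reshape(-1,3); X=X[(abs(X[:,0]-620)<90)&(abs(X[:,1]-20)<90)]
    for lo,hi in((216,230),(150,200),(110,150)):
        k=X[(X[:,2]>lo)&(X[:,2]<hi)]
        if len(k)>5:
            c,r=cv2.minEnclosingCircle(k[:,:2].astype(np.float32)); print(nm,lo,len(k),k.mean(0),c,r,cv2.minAreaRect(k[:,:2].astype(np.float32)))
    if nm!="w":
        X=P.reshape(-1,3); X=X[(abs(X[:,0]-370)<70)&(abs(X[:,1]-40)<50)&(X[:,2]>5)&(X[:,2]<30)]; print("spanner?",X.min(0),X.max(0))
# IK checks
o=np.array([598.6,10.9]);g=np.radians(6.3);gx=np.array([np.cos(g),np.sin(g)])
u=np.array([np.cos(np.radians(36.8)),np.sin(np.radians(36.8))])
b2=np.array([508.5,237.8]);b3=np.array([453,312.3])
for n,p,z,y in(("push2",b2+95*u,84,36.8),("push2e",b2+20*u,84,36.8),("grip2",b2-110*u,70,126.8),("pre",o-165*gx,90,96.3),("in",o-100*gx,80,96.3),("knob",o,260,96.3),("knobhi",o,320,6.3),("mat",(432,-389),74,60),("brd",(570,-185),76,67),("push3",b3+95*u,84,36.8),("grip3",b3-110*u,70,126.8)):
    q=robot.solve_ik([*p,z],down(np.radians(y))); print(n,p,None if q is None else np.array(q))
E
```

```text
w 216 1235 [596.3  14.8 222. ] (598.1144409179688, 14.255237579345703) 18.913055419921875 ((598.2740478515625, 14.266582489013672), (37.31451416015625, 36.5441780090332), 6.784029006958008)
w 150 1920 [659.9  23.4 177.2] (639.95703125, 18.537879943847656) 51.175785064697266 ((636.5233154296875, 18.5902099609375), (95.41873168945312, 60.807254791259766), 7.540462017059326)
w 110 1455 [617.   23.7 137.5] (633.7882690429688, 23.480134963989258) 53.18696212768555 ((631.237060546875, 23.53955078125), (58.60843276977539, 96.09172058105469), 87.96051788330078)
s 216 152 [600.5  12.4 222.2] (598.807861328125, 12.97396183013916) 19.578506469726562 ((600.0653076171875, 13.732687950134277), (36.218292236328125, 35.9820556640625), 31.679418563842773)
s 150 454 [665.3  16.7 177. ] (643.244384765625, 19.562400817871094) 48.987144470214844 ((640.2124633789062, 17.55718231201172), (90.66397857666016, 60.117515563964844), 7.954301834106445)
s 110 535 [645.8  12.1 134.3] (638.1912841796875, 18.701129913330078) 54.53553009033203 ((637.4993286132812, 15.33787727355957), (104.50397491455078, 54.109176635
[... 603 characters left out ...]
.02130889892578), 14.38385009765625)
spanner? [300.1  -9.8   5. ] [439.8  85.7  12. ]
push2 [584.6 294.7] [-0.5  0.8 -0.1  1.7  0.1  0.7  0.1]
push2e [524.5 249.8] [-0.4  0.7 -0.1  1.9  0.1  0.6  0.1]
grip2 [420.4 171.9] [-0.3  0.6 -0.2  2.2  0.4  0.4  1.4]
pre [434.6  -7.2] [ 0.   0.6 -0.1  2.2  0.2  0.4  1.4]
in [499.2  -0.1] [ 0.   0.6 -0.1  2.1  0.2  0.4  1.5]
knob [598.6  10.9] [ 0.1  0.5 -0.2  1.6  0.1  1.   1.5]
knobhi [598.6  10.9] [-0.1  0.5  0.1  1.6 -0.   1.1  0.1]
mat (432, -389) [ 0.6  0.7  0.1  1.9 -0.1  0.6  1.8]
brd (570, -185) [ 0.3  0.7 -0.   1.8  0.   0.6  1.4]
push3 [529.1 369.2] [-0.6  0.8 -0.1  1.7  0.1  0.7 -0.1]
grip3 [364.9 246.4] [-0.4  0.6 -0.3  2.2  0.5  0.4  1. ]
```

```bash
cat >> h.py <<'E'
O=np.array([598.3,13.2]);GY=6.7
def dv(deg): a=np.radians(deg); return np.array([np.cos(a),np.sin(a)])
def dn(deg): return down(np.radians(deg))
def go(xy,z,yaw,straight=False,speed=150):
    robot.move_straight([*xy,z],dn(yaw),speed) if straight else robot.move_to([*xy,z],dn(yaw))
def push(b,yaw,dist):
    u=dv(yaw); robot.grab(40); go(b+100*u,200,yaw); go(b+100*u,83,yaw,True)
    f0=np.array(status.get_contact_force())[:2]; s=100.; c=None
    while s>70-dist-5:
        s-=3; go(b+s*u,83,yaw,True,60)
        f=abs((np.array(status.get_contact_force())[:2]-f0)@u)
        if c is None and f>0.6: c=s; print("contact",s,f)
        if f>15: print("STOP",s,f); break
        if c and s<=c-dist: break
    e=status.get_position()[:2]; print("end",s,e,f)
    go(np.array(e)+6*u,83,yaw,True); go(np.array(e)+6*u,200,yaw,True)
def bars(tag,C,d,zmin=14,zmax=37):
    """bar tops seen in a wrist depth picture"""
    P=cloud(C,d); out=[]
    m=((P[...,2]>zmin)&(P[...,2]<zmax)&(d>0)).astype(np.uint8); m=cv2.morphologyEx(m,cv2.MORPH_OPEN,np.ones((3,3)))
    n,l=cv2.connectedComponents(m)
    for k in range(1,n):
        X=P[l==k]
        if len(X)<400: continue
        z=np.median(X[:,2]); X=X[abs(X[:,2]-z)<4]; (c,s,a)=cv2.minAreaRect(X[:,:2].astype(np.float32))
        if s[0]<s[1]: a+=90
        if 120<max(s)<165 and 35<min(s)<75: out.append((np.array(c),((a+90)%180)-90,z,s)); print(tag,np.round(c,1),round(((a+90)%180)-90,1),round(float(z),1),np.round(s,1))
    return out
def look(tag,xy=(500,260),z=330,yaw=69):
    go(xy,z,yaw); C,im,d=snap("wrist",tag); return bars(tag,C,d)
E
python3 - <<'E'
from h import *
r=look("a1")
b=min(r,key=lambda t:np.hypot(*(t[0]-[508.5,237.8])))
assert np.hypot(*(b[0]-[508.5,237.8]))<4
push(b[0],36.7,62); look("a2"); print(status.get_time())
E
```

```text
a1 [452.9 312.6] 36.7 30.8 [139.9  47.1]
a1 [508.5 237.9] 36.9 22.9 [140.7  47.7]
contact 91.0 0.6836169754927897
end 28.0 [530.72877712 254.42547685] 0.4991592781893668
a2 [452.8 312.5] 36.6 30.8 [139.8  47.1]
14.0333
```

View pics/a2.png

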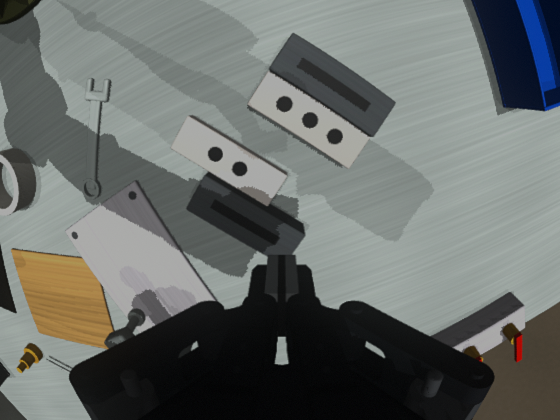

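Bar2 has slid out by ~50 mm; holes at (216,154),(240,169); blocks and bar3 unmoved. The detector merged it with the block's side, so I segment by height band.

```bash
cat >> h.py <<'E'
def bars(tag,C,d,zmin=17,zmax=45,quiet=False):
    P=cloud(C,d); out=[]
    for z0 in np.arange(zmin,zmax,2.):
        m=((abs(P[...,2]-z0)<3)&(d>0)).astype(np.uint8); m=cv2.morphologyEx(m,cv2.MORPH_OPEN,np.ones((5,5)))
        n,l=cv2.connectedComponents(m)
        for k in range(1,n):
            X=P[l==k]
            if len(X)<400: continue
            z=np.mean(X[:,2]); (c,s,a)=cv2.minAreaRect(X[:,:2].astype(np.float32))
            if s[0]<s[1]: a+=90
            if 130<max(s)<152 and 41<min(s)<54: out.append((len(X),np.array(c),((a+90)%180)-90,z,s))
    out.sort(key=lambda t:-t[0]); keep=[]
    for t in out:
        if all(np.hypot(*(t[1]-k[0]))>20 for k in keep):
            keep.append(t[1:]); print(tag,np.round(t[1],1),round(t[2],1),round(float(t[3]),1),np.round(t[4],1))
    return keep
E
python3 - <<'E'
from h import *
f=np.load("pics/a2.npz"); bars("a2",cam("wrist",f["pos"],f["q"]),f["d"])
go((430,200),330,69); C,im,d=snap("wrist","a3"); bars("a3",C,d)
E
```

```text
a2 [424.2 350.9] 36.6 40.8 [140.2  51. ]
a2 [452.8 312.5] 36.7 30.8 [139.8  47.1]
a2 [464.1 204.7] 36.5 22.8 [140.9  47.9]
a2 [537.1 199.6] 36.9 40.9 [140.5  50.7]
a3 [424.3 350.7] 36.8 40.7 [140.3  50.5]
a3 [464.  204.8] 36.2 22.8 [140.   47.3]
a3 [452.7 312.2] 36.4 30.7 [140.3  47.2]
a3 [537.  199.7] 36.5 40.9 [139.8  50.5]
```

```bash
cat >> h.py <<'E'
def grip(b,yaw,loc=-52,z=70):
    p=b+loc*dv(yaw); robot.open_gripper(); go(p,170,yaw+90); go(p,z,yaw+90,True,100)
    print("down F",np.round(status.get_contact_force(),1)); robot.grab(80); robot.hold(.2)
    print("width",status.get_width(),"gf",status.get_gripper_force())
E
python3 - <<'E'
from h import *
grip(np.array([464.1,204.8]),36.4)
p=status.get_position(); robot.move_straight([p[0],p[1],p[2]+90],None,120)
print("width",status.get_width(),"gf",status.get_gripper_force(),np.round(status.get_contact_force(),1),status.get_wrist_torque(),status.get_time())
snap("side","a4"); C,im,d=snap("wrist","a4w"); bars("a4w",C,d,17,160)
E
```

```text
down F [-0.3  0.1 -0.4]
width 0.5264756412809065 gf 83.27536223201605
width 0.5243183871116777 gf 81.71379804611206 [-0.2  0.1 -2.2] [-0.10565417  0.0862968  -0.00726385] 18.85
```

View pics/a4.png

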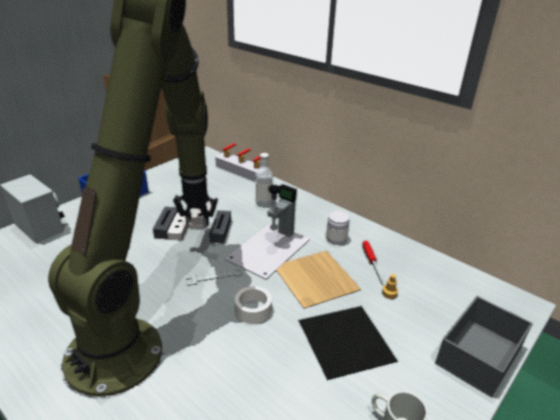

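```bash
cat >> h.py <<'E'
def insert(gripx=-102,dz=70):
    g=dv(GY); st=lambda t:print(t,round(status.get_width(),3),np.round(status.get_contact_force(),1))
    go(O-175*g,160,GY+90); st("pre"); go(O-172*g,dz+13,GY+90,True,100); st("low")
    go(O+gripx*g,dz+13,GY+90,True,80); st("in")
    z=dz+13
    while z>dz+6:
        z-=1; go(O+gripx*g,z,GY+90,True,20)
        if status.get_contact_force()[2]>1.5: break
    st(f"z{z}")
E
python3 - <<'E'
from h import *
insert(); print(status.get_time()); snap("side","a5");snap("scene","a5s")
a=cv2.imread("pics/a5.png")[150:300,170:370];b=cv2.imread("pics/a5s.png")[150:300,200:400]
cv2.imwrite("pics/a5c.png",cv2.resize(np.hstack([a,b]),None,fx=2,fy=2))
E
```

```text
pre 0.52 [-0.7  0.3 -3. ]
low 0.523 [ 0.3 -0.8 -2.8]
in 0.525 [-0.4 -0.2 -2.2]
z78 0.523 [-1.6 -0.2  8.8]
22.8917
```

View pics/a5c.png

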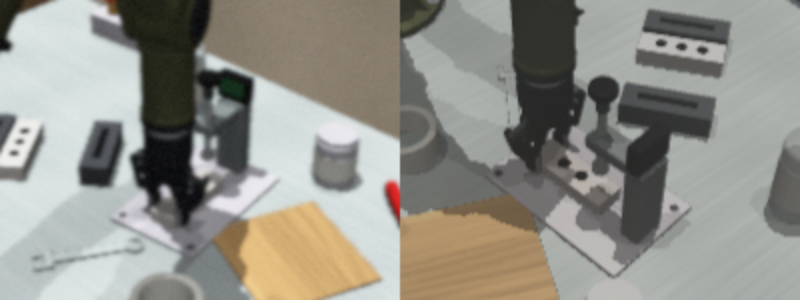

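Bar2 lies on the base beneath the foot. Release, then press the knob.

```bash
cat >> h.py <<'E'
def press():
    g=dv(GY); robot.open_gripper(); p=status.get_position()
    robot.move_straight([p[0],p[1],330],None,150); robot.grab(40)
    C,im,d=snap("wrist","pr%d"%status.get_time()); bars("gauge",C,d,25,50)
    go(O,330,GY+90); go(O,303,GY+90,True,100); f0=status.get_contact_force()[2]; z=303; F=0
    log=[]
    while z>225:
        z-=2 if F<3.3 else 1; go(O,z,GY+90,True,25); F=status.get_contact_force()[2]-f0
        log.append((z,round(F,1)))
        if F>9.5: break
    fs=[]
    for i in range(6): robot.hold(.25); fs.append(status.get_contact_force()[2]-f0)
    zt=status.get_position()[2]; F=np.mean(fs); print(log[::3],log[-4:],np.round(fs,1))
    print("height of part ~",zt-73-154+F-8)
    go(O,330,GY+90,True,120); print("t",status.get_time())
E
python3 - <<'E'
from h import *
press()
E
```

```text
gauge [537.5 199. ] 36.7 40.6 [141.   50.8]
gauge [452.8 312.2] 36.2 30.5 [140.2  48.8]
gauge [424.4 350.4] 36.9 40.4 [140.5  52.1]
[(301, np.float64(-0.5)), (295, np.float64(0.7)), (289, np.float64(1.6)), (283, np.float64(2.0)), (277, np.float64(2.0)), (271, np.float64(1.7)), (265, np.float64(2.7)), (259, np.float64(3.0)), (253, np.float64(2.7)), (249, np.float64(6.5)), (246, np.float64(8.8))] [(248, np.float64(7.9)), (247, np.float64(8.3)), (246, np.float64(8.8)), (245, np.float64(9.8))] [10.8 11.3  9.5 10.  11.4 10.8]
height of part ~ 21.586326608015412
t 37.3917
```

```bash
python3 - <<'E'
from h import *
g=dv(GY); robot.open_gripper(); go(O-130*g,320,GY+90)
C,im,d=snap("wrist","a6"); bars("bar2",C,d,25,45)
hsv=cv2.cvtColor(im,cv2.COLOR_RGB2HSV); print(status.get_time())
P=cloud(C,d); X=P[(abs(P[...,2]-30.5)<3)&(abs(P[...,0]-548)<85)&(abs(P[...,1]-5)<45)]
print(len(X),X.mean(0),cv2.minAreaRect(X[:,:2].astype(np.float32)))
E
```

```text
bar2 [548.    7.9] 7.0 30.8 [139.3  46.3]
bar2 [537.5 199. ] 36.5 40.6 [141.9  50.4]
bar2 [452.8 311.9] 36.6 30.5 [140.8  49. ]
bar2 [424.7 350.9] 36.4 40.4 [139.8  51.2]
38.8083
3935 [542.31680134   7.10675298  30.74824285] ((548.0156860351562, 7.920490264892578), (139.27359008789062, 46.30551528930664), 6.951171398162842)
```

View pics/a6.png

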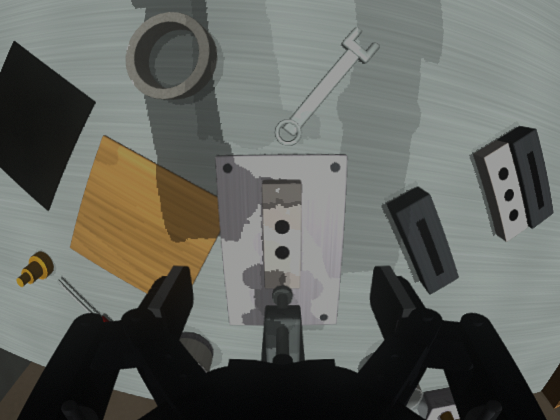

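Bar2 holes at (282,227),(282,253) on the base, straight. Regrip, withdraw, lay on mat.

```bash
cat >> h.py <<'E'
def place(b,yaw,dst,ax,h):
    g=dv(GY); st=lambda t:print(t,round(status.get_width(),3),np.round(status.get_contact_force(),1))
    grip(b,yaw,-52,78); p=status.get_position(); robot.move_straight([p[0],p[1],83],None,40)
    go(O-180*g,83,GY+90,True,100); st("out"); go(O-180*g,175,GY+90,True,120); st("up")
    t=dst-52*dv(ax); go(t,175,ax+90); st("over"); go(t,80+h,ax+90,True,100)
    z=80+h
    while z>68+h:
        z-=1; go(t,z,ax+90,True,20)
        if status.get_contact_force()[2]>1.5: break
    st(f"z{z}"); robot.open_gripper(); go(t,200,ax+90,True,120)
    go(dst,330,ax+90); n="pl%d"%status.get_time(); C,im,d=snap("wrist",n); bars(n,C,d,17,45); print(n,status.get_time())
E
python3 - <<'E'
from h import *
place(np.array([548,7.9]),GY,np.array([432.4,-389]),-30.2,4)
E
```

```text
down F [ 1.1  0.7 -0.4]
width 0.5204264119079888 gf 83.40421096811951
out 0.526 [-0.  -0.1 -2.9]
up 0.523 [ 0.2  0.1 -3.3]
over 0.521 [ 0.6  0.8 -1.5]
z74 0.523 [-2.   1.2  7.5]
pl50 [ 433.3 -388.6] -30.0 26.8 [ 46.2 139. ]
pl50 50.775
```

Bar2 is measured flat and centred on the mat. Now bar3 the same way: look, then push.

```bash
python3 - <<'E'
from h import *
r=look("b1"); b=min(r,key=lambda t:np.hypot(*(t[0]-[452.8,312.3])))
if np.hypot(*(b[0]-[452.8,312.3]))<5 and abs(b[2]-36.6)<2:
    push(np.array([452.8,312.3]),36.6,66); go((400,250),330,69); C,im,d=snap("wrist","b2"); bars("b2",C,d)
print(status.get_time())
E
```

```text
b1 [424.5 350.9] 36.8 40.8 [140.3  50.7]
b1 [453.  312.5] 36.8 30.8 [140.2  46.9]
b1 [537.2 199.4] 36.3 40.9 [140.6  51.3]
53.15
```

```bash
python3 - <<'E'
from h import *
push(np.array([452.9,312.4]),36.6,66); go((420,260),330,69); C,im,d=snap("wrist","b2"); bars("b2",C,d)
print(status.get_time())
E
```

```text
contact 76.0 0.6408836328630106
end 10.0 [460.68765324 318.13032236] 0.3913747434608442
b2 [424.3 351. ] 36.3 40.7 [140.5  50.9]
b2 [393.9 268.9] 36.8 30.8 [140.1  46.9]
64.975
```

View pics/b2.png

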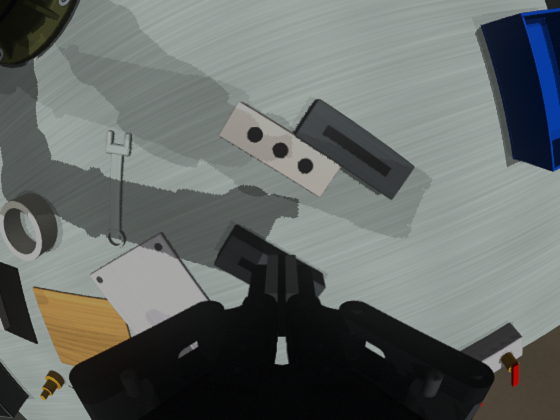

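Bar3 (holes (255,135),(280,150),(305,165)) is out by ~73 mm; block unmoved.

```bash
python3 - <<'E'
from h import *
grip(np.array([393.9,268.9]),36.7,-48)
p=status.get_position(); robot.move_straight([p[0],p[1],p[2]+90],None,120)
print("w",status.get_width(),np.round(status.get_contact_force(),1))
insert(-98); print(status.get_time()); snap("side","b5");snap("scene","b5s")
a=cv2.imread("pics/b5.png")[150:300,170:370];b=cv2.imread("pics/b5s.png")[150:300,200:400]
cv2.imwrite("pics/b5c.png",cv2.resize(np.hstack([a,b]),None,fx=2,fy=2))
E
```

```text
down F [-0.3 -0.9  0.1]
width 0.5240855258111052 gf 84.51275216563587
w 0.5275573138716222 [-0.3  0.7 -2.3]
pre 0.525 [ 0.4  0.7 -2.1]
low 0.522 [-0.2 -0.4 -2.2]
in 0.525 [ 0.1  0.  -3. ]
z78 0.529 [-1.3 -0.7  6. ]
73.45
```

View pics/b5c.png

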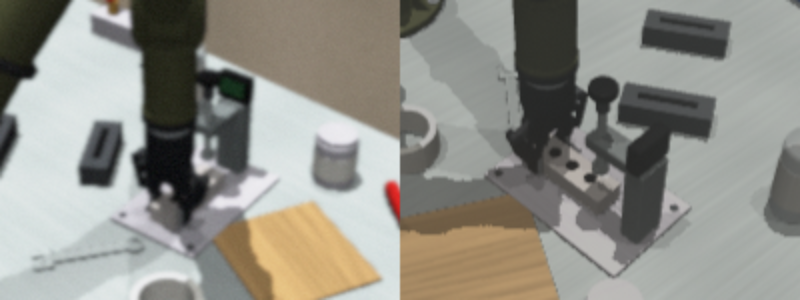

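Bar3 is seated on the base beneath the foot. Press, relocate.

```bash
python3 - <<'E'
from h import *
press(); g=dv(GY); robot.open_gripper(); go(O-130*g,320,GY+90)
C,im,d=snap("wrist","b6"); bars("bar3",C,d,25,50); print(status.get_time())
E
```

```text
gauge [543.    7.1] 6.6 38.8 [130.1  46.3]
gauge [537.  198.8] 36.7 40.5 [140.1  51. ]
gauge [424.4 350. ] 36.8 40.5 [141.   50.5]
gauge [ 432.7 -388.3] -30.5 27.1 [ 48.3 140.5]
[(301, np.float64(-0.7)), (295, np.float64(0.3)), (289, np.float64(1.8)), (283, np.float64(1.1)), (277, np.float64(2.1)), (271, np.float64(1.8)), (265, np.float64(2.1)), (260, np.float64(4.5)), (257, np.float64(6.5)), (254, np.float64(9.9))] [(257, np.float64(6.5)), (256, np.float64(6.8)), (255, np.float64(9.5)), (254, np.float64(9.9))] [ 9.6  9.3  9.8 10.3  9.  10.6]
height of part ~ 29.536379406927594
t 86.8583
bar3 [548.4   7.7] 6.8 38.8 [140.2  46.3]
bar3 [537.  198.8] 36.7 40.6 [141.1  50.8]
bar3 [424.5 350.2] 36.9 40.4 [140.1  51.7]
bar3 [ 432.7 -387.9] -30.5 27.1 [ 47.9 140. ]
88.275
```

```bash
python3 - <<'E'
from h import *
place(np.array([548.4,7.7]),6.8,np.array([569.8,-185.4]),-22.8,6)
go((300,350),420,69); snap("scene","end"); snap("side","ends"); print(status.get_time())
E
```

```text
down F [0.1 0.1 0.5]
width 0.5246716146601921 gf 84.79725972876622
out 0.526 [-0.3  0.7 -2.9]
up 0.527 [-0.5 -0.5 -2.8]
over 0.523 [-1.   0.6 -2.8]
z76 0.525 [-2.5  1.1  5.4]
pl99 [ 570.4 -185.1] -22.7 36.8 [ 46.  139.3]
pl99 [ 433.8 -388.9] -30.0 27.0 [ 47.2 138.6]
pl99 [536.9 198.5] 36.6 40.4 [139.3  51.3]
pl99 99.65
101.925
```

View pics/end.png

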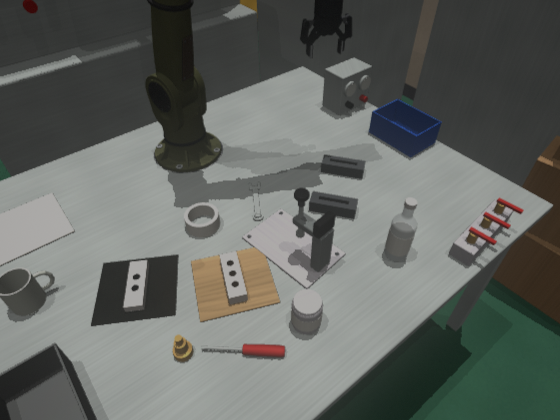

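Bar2 lies on the mat (136,285), bar3 on the board (232,277); blocks (343,166),(333,204) and bystanders are unchanged. Hand in.

```bash
python3 -c "
from plant import robot, vision, status
print(robot.finish_job())"
```

```text
the job is handed in; nothing more can be done
None
```

The job is handed in, with bar1 absent: bar2 was gauged first at about 22 mm and lies on the mat, bar3 at about 30 mm lies on the board, and the final pictures show the steel blocks and everything else where they were.

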